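# Pack the mainspring barrel and click the parts case shut

### The job

Set the brass mainspring barrel down gently, upright on the cork in the cork-lined bay of the parts case. Then swing the clear lid over and press its front edge down on the orange thumb pad until the spring catch clicks over it and holds it shut. The lid is thin and cracks if pressed hard, so push no harder than the catch needs, and leave the other parts and tools where they are.

Things in the scene. Friction and masses are not known exactly. Their poses are not given: they have to be found in the camera images.
- case: (All lengths in mm.) Grey plastic parts case on a wooden board that lifts its underside 4 to 16 above the bench; both fixed. 110 deep (x), 222 wide (y), 50 high, walls 4, inner floor at z 4. Origin: centre of its underside, z up; -x is the front with the brass catch, +x the hinge side. Three bays along y, centres at y -73, 0, 73, each 102 by 69; dividers rise to z 26, outer walls to z 50.
- cork: (mm) Brown cork liner, 101 (x) by 69 (y) by 2 thick, on the floor of the one empty bay (any of the three). Origin: centre of its underside; axes as the case's. The barrel stands on it, so its origin ends 2 above the cork's.
- hinge_line (a point): (mm) Middle of the lid's hinge line, at the case's rear top edge: at x 58, y 0, z 52 in the case's frame. The hinge runs along the case's y.
- lid_angle (a joint): Lid angle, rad: 0 shut on the rim, 1.57 upright, stop at 1.95 leaning back; starts 1.65 to 1.9. The hinge is stiff: the lid stays where it is put and about 1 N at its edge moves it. At angle a it runs from the hinge along (-cos a, 0, sin a) in the case's frame. Unlatched it lies on the catch at 0.03 or more; latched it reads under 0.01.
- lid: (mm) Clear lid, 4 thick, 222 wide (y), its front edge 114 from the hinge, with a 34 wide orange snap wedge in the middle reaching 121. Origin on the hinge line at mid-thickness; at angle 0 axes as the case's, lid towards -x, its top 54 above the case's underside. It cracks if pressed with over 14 N.
- lid_edge (a point): (mm) Middle of the orange thumb pad (60 along y by 18), the place to press: on the lid's top surface, 101 from the hinge and 2 above its mid-plane. Shut, it lies 54 above the case's underside. All of the lid's top is flat at this height.
- catch_nose (a point): (mm) Where the sprung brass catch bites: middle of the case's front wall, at x -60, z 54 of the case. The catch is 36 wide, its top at z 66. It resists the lid from about 0.035 rad on; the push at the thumb pad grows to about 6 to 8 N, then it clicks, the push drops to about 0 and the lid lands about 1 lower on the rigid rim with its soft rubber strip. Stopped short, the lid springs up again.
- barrel: (mm) Brass mainspring barrel standing on the bench: toothed rim of 53 diameter and 4 high at the foot, drum of 41 diameter up to 22, then a plain steel arbor of 10 diameter on its axis from 22 up to 41. Mass 0.14 to 0.24 kg. Origin: centre of its underside, z up. Best taken by the arbor.
- great_wheel: (mm) Larger brass clock wheel lying packed in a bay, 64 diameter, 3 thick, arbor up to 24. Origin: centre of its underside. Leave it alone.
- centre_wheel: (mm) Smaller brass clock wheel lying packed in another bay, 54 diameter, 3 thick, arbor up to 28. Origin: centre of its underside. Leave it alone.
- oil_jar: (mm) Small amber oil jar with a black cap on the bench, 48 diameter, 55 high. Origin: centre of its underside. Leave it alone.
- screwdriver: (mm) Screwdriver with a red handle lying on the bench, 160 long along its x. Leave it alone.
Things that resemble listed ones, but are neither listed nor needed, are in the scene too. What is shaped like the barrel but green or pink is not meant.

How it is judged:
By the outcome, as a careful person would: the job done as asked, in the order asked, and still so for the second after the job is handed in, with the robot touching nothing.
It also fails if it takes over 59 s, if anything falls off the work surface, if the arm or the gripper's body presses on something with over 40 N, if the wrist force passes 120 N, or if a joint passes its speed limit or range.

### The arm

A 6-joint arm with a two-finger parallel gripper is mounted at the origin on the work surface. World frame = base frame: x ahead of the robot, y to its left, z up, the work surface at z = 0. Lengths are in m, angles in rad, forces in N, time in s.
With the tool pointing down it reaches from about 0.3 to 0.825 m from the base axis. Payload 5.4 kg.
Tool frame: the origin (TCP) lies where the fingers leave the gripper's body, on its centre line; the fingertips stand 88 mm ahead of it and the grasp point (between the pads) lies 69 mm ahead of it; z points along the fingers, y is the line along which they close (so a half turn about z gives the same grasp; the last joint's range is limited). The gripper opens to 92 mm and grips with 3 to 60 N. Pads are 20 mm wide; open, the fingers measure 128 mm over their backs; the gripper's body (75 mm by 189 mm) begins 69 mm behind the grasp point.
Start: joints at [-1.486, 0.158, 1.597, -0, 1.386, -0.21], TCP at [0.167, -0.55, 0.303] pointing down, gripper open.
Joint ranges: [-2.91, 2.91], [-0.94, 2.29], [0.18, 2.7], [-1.29, 4.43], [0.17, 2.64], [-3, 3]. Speed limits (rad/s): [2.57, 2.57, 3.14, 3.14, 3.14, 3.14].

### API

Orientations are given as a rotation vector (axis times angle).
In Python, from rig import bot gives the robot as it stands. The module is installed in compiled form; this text tells all that it offers.
- The arm moves only by the tool jog_arm, never from a script. Its argument "increments" is a list of rows, each an object with "xyz": the shift along the world's x, y, z in mm, a list of three; "spin": the turn about the world's z in degrees. A call has 1 to 8 rows; each row is the pose to reach, as a shift and turn from the pose commanded when the call began; what a row does not reach only later rows make up. A row lasts 1/10 s, in which the tool goes at most 50 mm and 8.59 degrees, less where a joint would pass 70% of its speed; a pose out of reach is approached as far as the arm can. A call with a gripper value outside its range is refused whole. "claw" is the finger opening in mm, from 0 to 91.9, set as the call begins (left out, the last holds). The fingers move at their own pace and stop on an object; the grip force is fixed at half the most. Time passes only in rows, so rows that repeat a pose let the fingers close. It gives the time, the measured TCP pose, the force, the opening and the grip force at its end, in the units of the state.
- bot.sense(): the state, without advancing time (a new reading comes with each control period).
- bot.snapshot(name): name is "side" or "top"; returns (picture, depth): 480x640x3 uint8, red, green, blue; 480x640 float32, m along the optical axis (not along the pixel's ray), 0 where there is no reading.
- bot.camera_info(name): a dict with "fov_y" (degrees; the focal length in pixels is half the picture's height over the tangent of half this angle, whatever the lens; pixels are square), "cx", "cy" (the principal point, pixels), "D" ([k1, k2, p1, p2, k3] as OpenCV has them; the pictures are not rectified), "rvec" (rotation vector, rad) and "tvec" (3), from world to camera coordinates, as OpenCV has them. Camera axes: x right, y down, z forward; pixel columns grow to the right and rows downward; lengths in m; the calibration is good to about 2 mm. A picture is of the moment at which its call begins. camera_info takes no time and is no camera call.
- bot.job_done(): hands the job in; it is judged then, once.
The state is a dict: "time": time; "joint_positions": joint angles; "qd": joint speeds; "joint_efforts": joint torques, N m; "tcp_pos": TCP position; "tcp_rot": TCP orientation; "contact_force": force on the tool from outside, world axes, zero at the start; "torque": the same for the moment, N m; "gripper_width": finger opening in m; "finger_force": force on a finger pad.
Only numpy, scipy, OpenCV 4.12 (cv2) and the standard library are available. Lean on these libraries where they do the work, as an engineer would, in place of code of your own. Each camera call takes 0.05 s, during which the arm holds its last target. There are 200 camera calls.

## Working session

There is one attempt and no reset: what is moved stays moved. The work goes in short steps, Python scripts to look and compute and a tool call to move; the robot and the scene stay as the last step left them, time stands still between calls to the robot, and variables do not carry over. Pictures are saved under pics/ and viewed, at most 10 in all, crops included, and the job is handed in when it is done.

Besides the shell and the picture viewer there is one more tool, called after "Emit:" as name(argument=value, ...) on one line, values as JSON. jog_arm: Moves the arm, as the interface text tells. Its arguments: {"type":"object","properties":{"increments":{"type":"array"},"claw":{"type":"number"}},"required":["increments"]}

```bash
mkdir -p pics; cat > h.py <<'E'
import numpy as np, cv2
from rig import bot
def cam(n):
    i=bot.camera_info(n); f=240/np.tan(np.radians(i["fov_y"])/2)
    K=np.array([[f,0,i["cx"]],[0,f,i["cy"]],[0,0,1.]])
    return K,np.array(i["D"],float),cv2.Rodrigues(np.array(i["rvec"],float))[0],np.array(i["tvec"],float).ravel()
def snap(n,save=None):
    p,d=bot.snapshot(n)
    if save: cv2.imwrite(f"pics/{save}.png",p[:,:,::-1])
    return p,d
def rays(n,uv):
    K,D,R,t=cam(n); q=cv2.undistortPoints(np.array(uv,float).reshape(-1,1,2),K,D).reshape(-1,2)
    return -R.T@t,(np.c_[q,np.ones(len(q))])@R
def onplane(n,uv,z):
    c,r=rays(n,uv); return c+r*((z-c[2])/r[:,2])[:,None]
def pts(n,uv,d):
    c,r=rays(n,uv); uv=np.array(uv,int).reshape(-1,2); return c+r*d[uv[:,1],uv[:,0]][:,None]
E
python3 - <<'E'
from h import *
for n in("side","top"):
    p,d=snap(n,n+"0"); np.savez(f"{n}0.npz",p=p,d=d); K,D,R,t=cam(n); print(n,-R.T@t,K[0,0],R[2],(d>0).mean())
print(bot.sense())
E
```

```text
side [-0.0511694   0.78208411  0.68353858] 552.5211924291202 [ 0.49447989 -0.70711859 -0.50544332] 0.9958072916666667
top [ 0.41271755 -0.02040059  1.10504958] 558.9375873610499 [ 0.14179045 -0.00228475 -0.98989406] 0.99603515625
{'time': 0.1, 'joint_positions': array([-1.48609173e+00,  1.58985087e-01,  1.59808304e+00,  1.35066277e-05,
        1.38620858e+00, -2.10104901e-01]), 'qd': array([ 4.59563843e-04, -1.69905408e-03, -3.38225253e-03,  5.81118274e-05,
       -6.64533034e-04,  2.76450919e-04]), 'joint_efforts': array([ 9.95378396e-04, -3.86501241e+01, -3.22960997e+01,  7.02520483e-02,
        3.38870671e-02, -5.36564141e-05]), 'tcp_pos': array([ 0.16701492, -0.54977754,  0.30182944]), 'tcp_rot': array([-3.10586277e+00, -4.61159905e-01, -1.86464143e-04]), 'contact_force': array([0.85694035, 0.14031871, 0.46798245]), 'torque': array([0.05741195, 0.04292098, 0.05357473]), 'finger_force': 0.0, 'gripper_width': 0.0917956952312788}
```

View pics/top0.png

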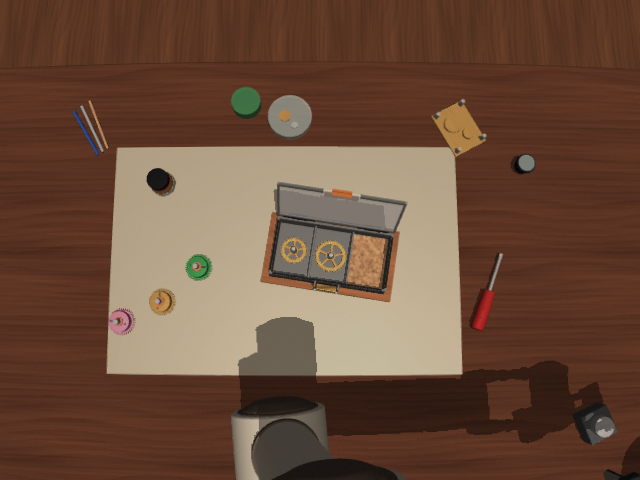

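View pics/side0.png

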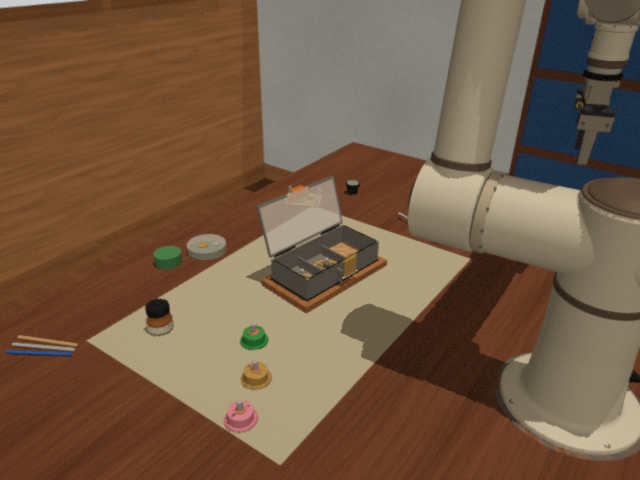

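The top view (image right is -y, image up is +x) shows the brass barrel near (161,301), the cork in the right-hand bay near (368,262), the catch near (326,287) and the lid's orange pad near (342,193). The side view shows the same barrel at (256,375).

```bash
cat > m.py <<'E'
from h import *
z=np.load("top0.npz"); p,d=z["p"],z["d"]
vv,uu=np.mgrid[:480,:640]; uv=np.c_[uu.ravel(),vv.ravel()]
P=pts("top",uv,d).reshape(480,640,3)
hsv=cv2.cvtColor(p,cv2.COLOR_RGB2HSV); H,S,V=[hsv[...,i].astype(int) for i in range(3)]
def box(a,b,c,e): return (uu>=a)&(uu<b)&(vv>=c)&(vv<e)
# barrel
b=box(135,190,275,325); Z=P[...,2]
for lo,hi in((.003,.0075),(.018,.026),(.034,.05)):
    m=b&(Z>lo)&(Z<hi); q=P[m]; 
    if len(q)>2: (cx,cy),r=cv2.minEnclosingCircle(q[:,:2].astype(np.float32)); print("barrel",lo,m.sum(),q.mean(0).round(4),"circ",round(cx,4),round(cy,4),round(r,4))
# board near bench level
print("bench z",np.median(Z[box(200,240,320,360)]))
# cork
m=box(345,392,230,295)&(H<22)&(S>70)&(V>110); m&=~(Z>.05)
n,l,s,c=cv2.connectedComponentsWithStats(m.astype(np.uint8)); k=1+s[1:,4].argmax(); m=l==k
zc=np.median(Z[m]); print("cork z",zc,m.sum())
w=onplane("top",uv[m.ravel()],zc)[:,:2]; r=cv2.minAreaRect((w*1000).astype(np.float32)); print("cork rect",r)
# rim
m=box(260,410,210,305)&(Z>zc+.038)&(Z<zc+.052)
zr=np.median(Z[m]); print("rim",zr,m.sum()); q=P[m]
print("rim rect",cv2.minAreaRect((q[:,:2]*1000).astype(np.float32)))
# wooden board
m=box(255,410,205,310)&(H<14)&(S>140)&(Z<.03); print("board z",np.median(Z[m]),cv2.minAreaRect((P[m][:,:2]*1000).astype(np.float32)))
# catch
m=box(310,345,275,296)&(H>12)&(H<28)&(S>110); print("catch",m.sum(),P[m].mean(0),P[m].max(0))
# orange pad
m=box(320,365,180,205)&(H<14)&(S>180)&(V>150); print("pad",m.sum(),np.median(P[m],0),P[m].min(0),P[m].max(0))
# lid points
m=box(265,415,180,240)&(Z>zr+.02); q=P[m]; print("lid",len(q),q[:,2].max())
np.save("lid.npy",q)
E
python3 m.py
```

```text
barrel 0.003 138 [0.4441 0.2685 0.004 ] circ 0.4476 0.2688 0.0675
barrel 0.018 265 [0.4412 0.2711 0.0211] circ 0.4412 0.2716 0.0202
barrel 0.034 22 [0.4415 0.2702 0.0396] circ 0.4422 0.2702 0.0052
bench z -0.000607593799230477
cork z 0.020007047824010193 1607
cork rect ((521.1622924804688, -132.47406005859375), (66.03628540039062, 98.07565307617188), 80.91483306884766)
rim 0.06504105981536279 1094
rim rect ((525.3365478515625, -60.21985626220703), (223.17422485351562, 131.0624542236328), 81.40493774414062)
board z 0.014019676280604187 ((529.76220703125, -60.96614074707031), (254.1754913330078, 138.20663452148438), 81.06851196289062)
catch 139 [ 0.46575067 -0.05173059  0.06728551] [ 0.47772293 -0.03264912  0.08195254]
pad 91 [ 0.62037489 -0.07581366  0.17910455] [ 0.61489139 -0.09121142  0.17525336] [ 0.62529184 -0.05899461  0.18361913]
lid 3665 1.1050495805095144
```

Emit:
jog_arm(increments=[{"xyz":[27,40,0],"spin":-4},{"xyz":[55,80,0],"spin":-8},{"xyz":[82,120,0],"spin":-12},{"xyz":[110,160,0],"spin":-16},{"xyz":[137,200,0],"spin":-20},{"xyz":[165,240,0],"spin":-24},{"xyz":[192,280,0],"spin":-26},{"xyz":[220,320,0],"spin":-26}], claw=50)

```text
time: 0.9
tcp_pos: [0.3876, -0.2282, 0.3025]
tcp_rot: [-3.131, 0.251, 0.0]
contact_force: [0.4, -1.1, 0.3]
gripper_width: 0.05
finger_force: 0.0
```

Emit:
jog_arm(increments=[{"xyz":[5,45,0],"spin":0},{"xyz":[10,90,0],"spin":0},{"xyz":[15,135,0],"spin":0},{"xyz":[20,180,0],"spin":0},{"xyz":[25,225,0],"spin":0},{"xyz":[30,270,0],"spin":0},{"xyz":[35,315,0],"spin":0},{"xyz":[40,360,0],"spin":0}])

```text
time: 1.7
tcp_pos: [0.4266, 0.1318, 0.3025]
tcp_rot: [3.132, -0.249, -0.0]
contact_force: [1.5, 0.0, 0.1]
gripper_width: 0.05
finger_force: 0.0
```

Emit:
jog_arm(increments=[{"xyz":[5,46,0],"spin":0},{"xyz":[10,92,0],"spin":0},{"xyz":[14,138,0],"spin":0},{"xyz":[14,138,-40],"spin":0},{"xyz":[14,138,-80],"spin":0},{"xyz":[14,138,-110],"spin":0},{"xyz":[14,138,-130],"spin":0},{"xyz":[14,138,-130],"spin":0}])

```text
time: 2.5
tcp_pos: [0.4386, 0.267, 0.1691]
tcp_rot: [3.129, -0.249, -0.011]
contact_force: [-0.5, 0.3, -0.6]
gripper_width: 0.0498
finger_force: 0.0
```

```bash
python3 - <<'E'
from h import *
ims=[]
for n,c in(("top",(160,295)),("side",(255,350))):
    p,d=snap(n); K,D,R,t=cam(n); s=bot.sense(); x,y,z=s["tcp_pos"]
    for q in((x,y,z-.088),(.4415,.2705,.041),(.4415,.2705,0)):
        u=cv2.projectPoints(np.array([q]),R,t,K,D)[0].ravel(); cv2.circle(p,(int(u[0]+.5),int(u[1]+.5)),1,(255,0,255),-1)
    ims.append(cv2.resize(p[c[1]-60:c[1]+60,c[0]-60:c[0]+60],(390,390)))
cv2.imwrite("pics/a.png",np.hstack(ims)[:,:,::-1]); print(s["tcp_pos"],s["tcp_rot"])
E
```

```text
[0.44105755 0.26779689 0.17291774] [ 3.13152024e+00 -2.49524170e-01 -6.44404194e-04]
```

View pics/a.png

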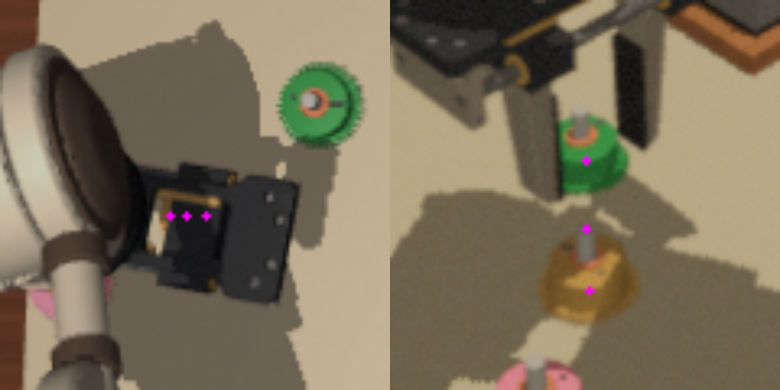

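The crop shows the barrel's arbor (side crop, about (586,232)) matching my projected position, with open fingers straddling it above.

Emit:
jog_arm(increments=[{"xyz":[0,2.5,0],"spin":0},{"xyz":[0,2.5,-20],"spin":0},{"xyz":[0,2.5,-40],"spin":0},{"xyz":[0,2.5,-50],"spin":0},{"xyz":[0,2.5,-59],"spin":0},{"xyz":[0,2.5,-59],"spin":0}])

```text
time: 3.2
tcp_pos: [0.4409, 0.2703, 0.1134]
tcp_rot: [3.131, -0.249, -0.001]
contact_force: [0.1, -0.2, -0.5]
gripper_width: 0.05
finger_force: 0.0
```

Emit:
jog_arm(increments=[{"xyz":[0,0,0],"spin":0},{"xyz":[0,0,0],"spin":0},{"xyz":[0,0,0],"spin":0},{"xyz":[0,0,0],"spin":0},{"xyz":[0,0,0],"spin":0},{"xyz":[0,0,0],"spin":0}], claw=0)

```text
time: 3.8
tcp_pos: [0.4412, 0.2704, 0.1139]
tcp_rot: [-3.131, 0.249, -0.001]
contact_force: [0.4, 1.1, 0.2]
gripper_width: 0.0087
finger_force: 30.0
```

Emit:
jog_arm(increments=[{"xyz":[0,0,10],"spin":0},{"xyz":[0,0,30],"spin":0},{"xyz":[0,0,60],"spin":0},{"xyz":[0,0,90],"spin":0},{"xyz":[0,0,120],"spin":0},{"xyz":[4,-20,120],"spin":0},{"xyz":[10,-50,120],"spin":0},{"xyz":[16,-82,120],"spin":0}])

```text
time: 4.6
tcp_pos: [0.4569, 0.1877, 0.2344]
tcp_rot: [-3.132, 0.247, -0.001]
contact_force: [-0.1, 0.4, -1.5]
gripper_width: 0.0086
finger_force: 30.0
```

Emit:
jog_arm(increments=[{"xyz":[8,-40,0],"spin":0},{"xyz":[16,-80,0],"spin":0},{"xyz":[24,-120,0],"spin":0},{"xyz":[32,-160,0],"spin":0},{"xyz":[40,-200,0],"spin":0},{"xyz":[48,-240,0],"spin":0},{"xyz":[56,-280,0],"spin":0},{"xyz":[61,-300,0],"spin":0}])

```text
time: 5.4
tcp_pos: [0.5181, -0.1147, 0.2343]
tcp_rot: [3.13, -0.253, 0.001]
contact_force: [-0.8, 0.4, -1.0]
gripper_width: 0.0088
finger_force: 30.0
```

Emit:
jog_arm(increments=[{"xyz":[2,-15,0],"spin":0},{"xyz":[3,-21,0],"spin":0},{"xyz":[3,-21,-15],"spin":0},{"xyz":[3,-21,-30],"spin":0},{"xyz":[3,-21,-30],"spin":0},{"xyz":[3,-21,-30],"spin":0}])

```text
time: 6.0
tcp_pos: [0.5204, -0.1315, 0.2025]
tcp_rot: [-3.131, 0.248, 0.004]
contact_force: [-0.5, -0.1, -0.9]
gripper_width: 0.009
finger_force: 30.0
```

```bash
python3 - <<'E'
from h import *
ims=[]
for n,c in(("top",(350,250)),("side",(330,240))):
    p,d=snap(n); s=bot.sense()
    ims.append(cv2.resize(p[c[1]-75:c[1]+75,c[0]-75:c[0]+75],(390,390)))
cv2.imwrite("pics/b.png",np.hstack(ims)[:,:,::-1]); print(s["tcp_pos"],s["tcp_rot"],s["contact_force"],s["gripper_width"])
E
```

```text
[ 0.52120712 -0.13222825  0.2039009 ] [ 3.13169281e+00 -2.48241826e-01  4.94751248e-04] [ 0.5551217   0.65668631 -0.57170733] 0.008695124362735635
```

View pics/b.png

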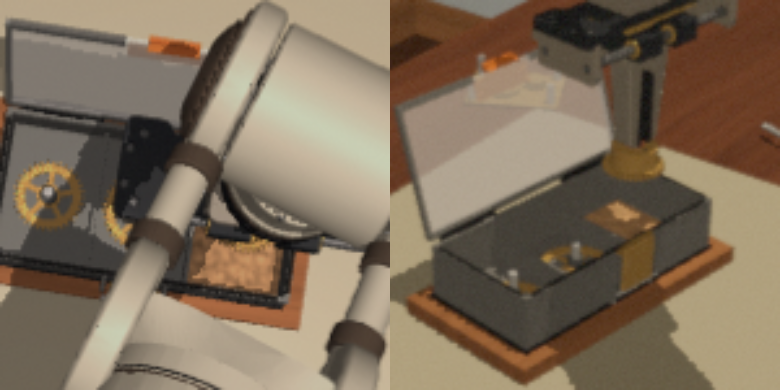

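Barrel hangs upright over the cork bay (side crop around (635,165)), clear of the leaning lid. I'm lowering it.

Emit:
jog_arm(increments=[{"xyz":[-0.5,0.5,-15],"spin":0},{"xyz":[-0.5,0.5,-30],"spin":0},{"xyz":[-0.5,0.5,-42],"spin":0},{"xyz":[-0.5,0.5,-54],"spin":0},{"xyz":[-0.5,0.5,-62],"spin":0},{"xyz":[-0.5,0.5,-66],"spin":0},{"xyz":[-0.5,0.5,-66],"spin":0},{"xyz":[-0.5,0.5,-66],"spin":0}])

```text
time: 6.9
tcp_pos: [0.5209, -0.1324, 0.1381]
tcp_rot: [3.131, -0.249, 0.001]
contact_force: [0.3, -0.6, -1.5]
gripper_width: 0.0085
finger_force: 30.0
```

Emit:
jog_arm(increments=[{"xyz":[0,0,-0.5],"spin":0},{"xyz":[0,0,-1],"spin":0},{"xyz":[0,0,-1.5],"spin":0},{"xyz":[0,0,-2],"spin":0},{"xyz":[0,0,-2],"spin":0}])

```text
time: 7.4
tcp_pos: [0.5205, -0.1322, 0.1357]
tcp_rot: [-3.132, 0.249, 0.0]
contact_force: [0.6, 0.2, -1.4]
gripper_width: 0.0086
finger_force: 30.0
```

Emit:
jog_arm(increments=[{"xyz":[0,0,-0.4],"spin":0},{"xyz":[0,0,-0.8],"spin":0},{"xyz":[0,0,-0.8],"spin":0}])

```text
time: 7.7
tcp_pos: [0.5206, -0.1322, 0.1352]
tcp_rot: [3.132, -0.249, 0.0]
contact_force: [-1.1, 0.7, 1.8]
gripper_width: 0.0088
finger_force: 30.0
```

Emit:
jog_arm(increments=[{"xyz":[0,0,-0.3],"spin":0},{"xyz":[0,0,-0.6],"spin":0},{"xyz":[0,0,-0.6],"spin":0}])

```text
time: 8.0
tcp_pos: [0.5207, -0.1322, 0.1351]
tcp_rot: [3.132, -0.249, -0.0]
contact_force: [-2.9, 1.4, 6.9]
gripper_width: 0.0088
finger_force: 30.0
```

Emit:
jog_arm(increments=[{"xyz":[0,0,0.6],"spin":0},{"xyz":[0,0,0.6],"spin":0}])

```text
time: 8.2
tcp_pos: [0.5206, -0.1322, 0.1352]
tcp_rot: [3.132, -0.249, 0.0]
contact_force: [-1.8, 0.4, 3.4]
gripper_width: 0.0092
finger_force: 30.0
```

Emit:
jog_arm(increments=[{"xyz":[0,0,0],"spin":0},{"xyz":[0,0,0],"spin":0},{"xyz":[0,0,0],"spin":0},{"xyz":[0,0,0],"spin":0}], claw=26)

```text
time: 8.6
tcp_pos: [0.5205, -0.1322, 0.1347]
tcp_rot: [3.132, -0.25, 0.0]
contact_force: [0.7, 0.7, 0.4]
gripper_width: 0.0259
finger_force: 0.0
```

Emit:
jog_arm(increments=[{"xyz":[0,0,10],"spin":0},{"xyz":[0,0,30],"spin":0},{"xyz":[0,0,70],"spin":0},{"xyz":[0,0,110],"spin":0},{"xyz":[0,0,150],"spin":0},{"xyz":[0,0,190],"spin":0},{"xyz":[-40,0,190],"spin":0},{"xyz":[-80,0,190],"spin":0}])

```text
time: 9.4
tcp_pos: [0.4405, -0.1325, 0.3275]
tcp_rot: [3.13, -0.248, 0.006]
contact_force: [-0.1, -0.3, -0.2]
gripper_width: 0.0262
finger_force: 0.0
```

Emit:
jog_arm(increments=[{"xyz":[-40,-40,0],"spin":0},{"xyz":[-60,-80,0],"spin":0},{"xyz":[-60,-120,0],"spin":0},{"xyz":[-60,-120,0],"spin":0}], claw=0)

```text
time: 9.8
tcp_pos: [0.3795, -0.2557, 0.3259]
tcp_rot: [3.129, -0.258, 0.002]
contact_force: [0.5, 0.9, 0.2]
gripper_width: -0.0
finger_force: 0.0
```

```bash
python3 - <<'E'
from h import *
ims=[]
for n,c in(("top",(330,240)),("side",(330,240))):
    p,d=snap(n); np.savez(f"{n}1.npz",p=p,d=d); s=bot.sense()
    ims.append(cv2.resize(p[c[1]-75:c[1]+75,c[0]-75:c[0]+75],(390,390)))
cv2.imwrite("pics/c.png",np.hstack(ims)[:,:,::-1]); print(s["tcp_pos"],s["tcp_rot"],s["contact_force"],s["gripper_width"])
z=np.load("top1.npz"); vv,uu=np.mgrid[:480,:640]; uv=np.c_[uu.ravel(),vv.ravel()]; P=pts("top",uv,z["d"]).reshape(480,640,3)
def rect(q): return cv2.minAreaRect((q[:,:2]*1000).astype(np.float32))
b=(abs(P[...,0]-.5205)<.027)&(abs(P[...,1]+.132)<.027)
for lo,hi in((.022,.027),(.038,.047),(.055,.066)):
    q=P[b&(P[...,2]>lo)&(P[...,2]<hi)]; print(lo,len(q),q.mean(0) if len(q) else 0)
# lid: points above rim behind
m=(P[...,2]>.085)&(P[...,2]<.25)&(P[...,0]>.56)&(P[...,0]<.68)&(P[...,1]>-.22)&(P[...,1]<.1); q=P[m]; print(len(q))
if len(q)>50:
    A=np.c_[q[:,1:],np.ones(len(q))]; k=np.linalg.lstsq(A,q[:,0],rcond=None)[0]; print("x=",k,"res",np.std(A@k-q[:,0]),q.min(0),q.max(0))
E
```

```text
[ 0.38034175 -0.25249004  0.3253596 ] [-3.13120489e+00  2.52086810e-01 -4.95660670e-04] [1.01741884 0.99813129 0.3301856 ] 0.0005453928229698921
0.022 163 [ 0.51849827 -0.13084644  0.02391267]
0.038 316 [ 0.52035044 -0.13139003  0.04211717]
0.055 26 [ 0.52058519 -0.13140337  0.0604514 ]
3619
x= [0.15709729 0.3221565  0.57568711] res 0.0012862169353042813 [ 0.57440639 -0.18613357  0.08500494] [0.64079031 0.03950952 0.18394071]
```

View pics/c.png

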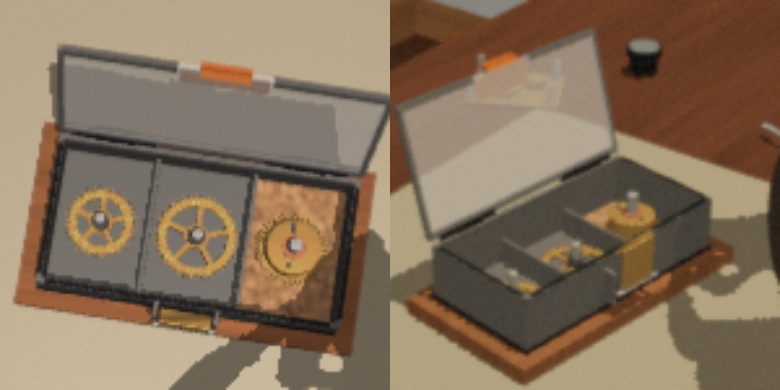

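Barrel stands upright on the cork: the top crop shows it at (295,245), and depth gives a drum top of 0.042 and an arbor tip of 0.0605, both matching. Fitted lid angle is about 1.88 rad and yaw -8.9°. I'm going behind the lid next.

Emit:
jog_arm(increments=[{"xyz":[36,24,0],"spin":0},{"xyz":[74,48,0],"spin":0},{"xyz":[112,72,0],"spin":0},{"xyz":[150,97,0],"spin":0},{"xyz":[188,121,0],"spin":0},{"xyz":[226,146,0],"spin":0},{"xyz":[262,169,0],"spin":0},{"xyz":[270,174,0],"spin":0}])

```text
time: 10.7
tcp_pos: [0.6526, -0.0734, 0.3244]
tcp_rot: [-3.131, 0.24, 0.0]
contact_force: [-1.0, -0.7, -0.7]
gripper_width: 0.0004
finger_force: 0.0
```

Emit:
jog_arm(increments=[{"xyz":[0,0,-25],"spin":0},{"xyz":[0,0,-50],"spin":0},{"xyz":[0,0,-75],"spin":0},{"xyz":[0,0,-81],"spin":0},{"xyz":[0,0,-81],"spin":0},{"xyz":[0,0,-81],"spin":0}])

```text
time: 11.3
tcp_pos: [0.651, -0.0781, 0.2458]
tcp_rot: [3.131, -0.249, 0.004]
contact_force: [-1.1, -0.5, -0.2]
gripper_width: 0.0004
finger_force: 0.0
```

Emit:
jog_arm(increments=[{"xyz":[-7,1,0],"spin":0},{"xyz":[-14,2,0],"spin":0},{"xyz":[-21,3.3,0],"spin":0},{"xyz":[-28,4.4,0],"spin":0},{"xyz":[-35,5.5,0],"spin":0},{"xyz":[-42,6.6,0],"spin":0},{"xyz":[-49,7.7,0],"spin":0},{"xyz":[-56,8.8,0],"spin":0}])

```text
time: 12.1
tcp_pos: [0.5939, -0.0693, 0.2438]
tcp_rot: [-3.132, 0.25, -0.0]
contact_force: [0.8, -0.4, 0.4]
gripper_width: 0.0003
finger_force: 0.3
```

Emit:
jog_arm(increments=[{"xyz":[-9.5,1.5,1],"spin":0},{"xyz":[-18.5,3,-1],"spin":0},{"xyz":[-27,4,-3.5],"spin":0},{"xyz":[-35.5,5.5,-7],"spin":0},{"xyz":[-43.5,7,-11.5],"spin":0},{"xyz":[-51,8,-17],"spin":0},{"xyz":[-58,9,-22.5],"spin":0},{"xyz":[-64.5,10,-29],"spin":0}])

```text
time: 12.9
tcp_pos: [0.5295, -0.0593, 0.2144]
tcp_rot: [-3.132, 0.249, 0.0]
contact_force: [-0.4, -0.2, 0.7]
gripper_width: 0.0005
finger_force: 0.2
```

Emit:
jog_arm(increments=[{"xyz":[-6,1,-7],"spin":0},{"xyz":[-10.5,1.5,-15],"spin":0},{"xyz":[-15,2.5,-23],"spin":0},{"xyz":[-18,3,-31.5],"spin":0},{"xyz":[-20.5,3,-40.5],"spin":0},{"xyz":[-21.5,3.5,-45],"spin":0},{"xyz":[-21.5,3.5,-45],"spin":0}])

```text
time: 13.6
tcp_pos: [0.508, -0.0557, 0.1689]
tcp_rot: [-3.131, 0.249, 0.003]
contact_force: [-1.0, 0.1, 0.7]
gripper_width: 0.0003
finger_force: 0.0
```

```bash
python3 - <<'E'
from h import *
ims=[]
for n,c in(("top",(330,240)),("side",(330,240))):
    p,d=snap(n); s=bot.sense()
    ims.append(cv2.resize(p[c[1]-75:c[1]+75,c[0]-75:c[0]+75],(390,390)))
cv2.imwrite("pics/d.png",np.hstack(ims)[:,:,::-1]); print(s["tcp_pos"],s["tcp_rot"],s["contact_force"],s["gripper_width"])
E
```

```text
[ 0.50872609 -0.05593414  0.16995965] [ 3.13164954e+00 -2.49473525e-01  2.25896959e-04] [ 0.37540952 -0.1145134  -0.2851282 ] 4.2300297786470665e-05
```

View pics/d.png

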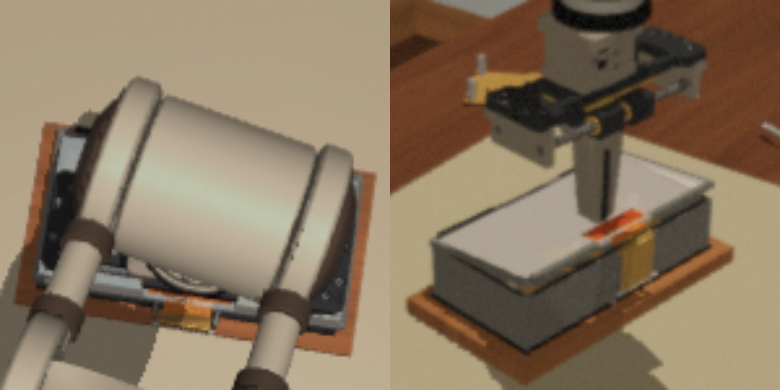

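The side crop shows the closed fingertips at (600,212) just behind the orange pad at (615,225), with the lid nearly down. I'll move onto the pad.

Emit:
jog_arm(increments=[{"xyz":[0,0,8],"spin":0},{"xyz":[-9,1.5,8],"spin":0},{"xyz":[-18,3,8],"spin":0},{"xyz":[-18,3,4],"spin":0},{"xyz":[-18,3,0],"spin":0},{"xyz":[-18,3,-3],"spin":0},{"xyz":[-18,3,-6],"spin":0},{"xyz":[-18,3,-6],"spin":0}])

```text
time: 14.5
tcp_pos: [0.4903, -0.0528, 0.1632]
tcp_rot: [-3.131, 0.249, 0.002]
contact_force: [-0.6, 0.2, -0.4]
gripper_width: 0.0005
finger_force: 0.0
```

Emit:
jog_arm(increments=[{"xyz":[0,0,-1],"spin":0},{"xyz":[0,0,-2],"spin":0},{"xyz":[0,0,-2],"spin":0}])

```text
time: 14.8
tcp_pos: [0.4906, -0.0529, 0.1619]
tcp_rot: [-3.132, 0.25, -0.0]
contact_force: [-0.5, 0.5, 0.2]
gripper_width: -0.0001
finger_force: 0.0
```

Emit:
jog_arm(increments=[{"xyz":[0,0,-0.5],"spin":0},{"xyz":[0,0,-1],"spin":0},{"xyz":[0,0,-1],"spin":0}])

```text
time: 15.1
tcp_pos: [0.4907, -0.0529, 0.1612]
tcp_rot: [3.132, -0.249, 0.0]
contact_force: [-1.7, 0.5, 2.3]
gripper_width: 0.0005
finger_force: 1.2
```

Emit:
jog_arm(increments=[{"xyz":[0,0,-0.4],"spin":0},{"xyz":[0,0,-0.8],"spin":0},{"xyz":[0,0,-0.8],"spin":0}])

```text
time: 15.4
tcp_pos: [0.4906, -0.0529, 0.1603]
tcp_rot: [3.132, -0.25, 0.0]
contact_force: [-1.6, 0.5, 4.7]
gripper_width: 0.0001
finger_force: 2.4
```

Emit:
jog_arm(increments=[{"xyz":[0,0,-0.3],"spin":0},{"xyz":[0,0,-0.5],"spin":0},{"xyz":[0,0,-0.5],"spin":0}])

```text
time: 15.7
tcp_pos: [0.4906, -0.0529, 0.1597]
tcp_rot: [3.132, -0.249, 0.0]
contact_force: [-1.6, 0.7, 4.4]
gripper_width: 0.0003
finger_force: 2.5
```

Emit:
jog_arm(increments=[{"xyz":[0,0,-0.3],"spin":0},{"xyz":[0,0,-0.5],"spin":0},{"xyz":[0,0,-0.5],"spin":0}])

```text
time: 16.0
tcp_pos: [0.4906, -0.0529, 0.1593]
tcp_rot: [3.132, -0.249, 0.0]
contact_force: [-1.9, 0.3, 6.0]
gripper_width: 0.0007
finger_force: 2.9
```

Emit:
jog_arm(increments=[{"xyz":[0,0,-0.3],"spin":0},{"xyz":[0,0,-0.4],"spin":0},{"xyz":[0,0,-0.4],"spin":0}])

```text
time: 16.3
tcp_pos: [0.4906, -0.0529, 0.159]
tcp_rot: [3.132, -0.249, 0.0]
contact_force: [-1.8, 0.6, 5.6]
gripper_width: 0.0009
finger_force: 3.2
```

Emit:
jog_arm(increments=[{"xyz":[0,0,-0.3],"spin":0},{"xyz":[0,0,-0.4],"spin":0},{"xyz":[0,0,-0.4],"spin":0}])

```text
time: 16.6
tcp_pos: [0.4906, -0.0529, 0.1587]
tcp_rot: [3.132, -0.249, -0.0]
contact_force: [-2.5, 1.4, 7.0]
gripper_width: 0.0006
finger_force: 3.6
```

Emit:
jog_arm(increments=[{"xyz":[0,0,-0.3],"spin":0},{"xyz":[0,0,-0.3],"spin":0}])

```text
time: 16.8
tcp_pos: [0.4906, -0.0529, 0.1579]
tcp_rot: [3.132, -0.249, 0.001]
contact_force: [-0.3, 0.0, -0.4]
gripper_width: 0.0004
finger_force: 0.0
```

Force rose to 7 N, then dropped to 0: the click. I'll retract and check.

Emit:
jog_arm(increments=[{"xyz":[0,0,5],"spin":0},{"xyz":[0,0,30],"spin":0},{"xyz":[0,0,70],"spin":0},{"xyz":[0,0,110],"spin":0},{"xyz":[0,0,150],"spin":0},{"xyz":[-40,-20,150],"spin":0},{"xyz":[-70,-60,150],"spin":0},{"xyz":[-100,-100,150],"spin":0}])

```text
time: 17.6
tcp_pos: [0.3895, -0.1533, 0.3083]
tcp_rot: [3.131, -0.246, 0.002]
contact_force: [0.7, -0.7, 1.1]
gripper_width: 0.0003
finger_force: 0.0
```

Emit:
jog_arm(increments=[{"xyz":[0,-45,0],"spin":0},{"xyz":[0,-90,0],"spin":0},{"xyz":[0,-100,0],"spin":0},{"xyz":[0,-100,0],"spin":0}])

```text
time: 18.0
tcp_pos: [0.3902, -0.2538, 0.3077]
tcp_rot: [-3.131, 0.253, 0.001]
contact_force: [0.4, 1.1, -0.5]
gripper_width: 0.0005
finger_force: 0.0
```

```bash
python3 - <<'E'
from h import *
ims=[]
for n,c in(("top",(330,240)),("side",(330,240))):
    p,d=snap(n); s=bot.sense()
    ims.append(cv2.resize(p[c[1]-75:c[1]+75,c[0]-75:c[0]+75],(390,390)))
    if n=="top":
        vv,uu=np.mgrid[:480,:640]; P=pts(n,np.c_[uu.ravel(),vv.ravel()],d)
cv2.imwrite("pics/e.png",np.hstack(ims)[:,:,::-1]); print(s["tcp_pos"],s["contact_force"])
ex=np.array([.988,-.155]);ey=np.array([.155,.988]); q=P[:,:2]-[.588,-.0685]; u=q@ex; v=q@ey
m=(u<-6)&(u>-112)&(abs(v)<.112)
m=(u<-.006)&(u>-.111)&(abs(v)<.108)&(P[:,2]>.058)&(P[:,2]<.08)
A=np.c_[u[m],v[m],np.ones(m.sum())]; k=np.linalg.lstsq(A,P[m,2],rcond=None)[0]; print("lid plane",m.sum(),k,np.std(A@k-P[m,2]))
m&=(u<-.092)&(u>-.11)&(abs(v)<.03); print("pad z",np.median(P[m,2]))
E
```

```text
[ 0.39061222 -0.25189473  0.30769629] [ 0.26186548  1.24674644 -0.31829116]
lid plane 6429 [-0.00212419 -0.00016627  0.06787884] 0.0019156123708765087
pad z 0.06841380329553226
```

View pics/e.png

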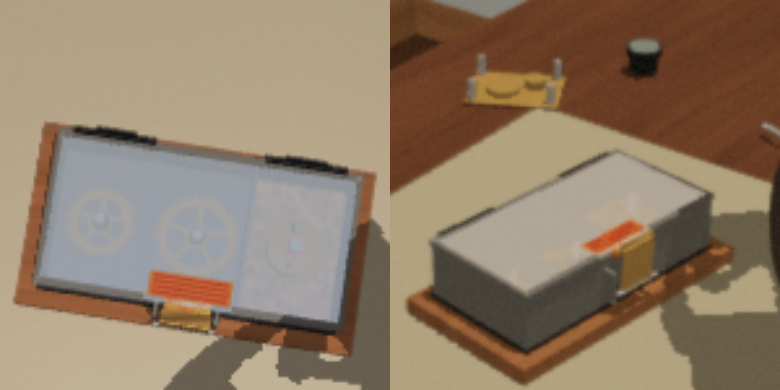

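The lid lies flat: its slope is 0.002 rad, against at least 0.03 unlatched, and the pad is at 0.068. The catch sits over the wedge at (185,315), and the barrel is visible upright at (295,245) through the lid.

```bash
python3 -c "
from rig import bot
print(bot.job_done())"
```

```text
the job is handed in; nothing more can be done
None
```

The barrel is standing upright on the cork and the lid is latched shut. The catch clicked at about 7 N, and I handed the job in at about 18 s without seeing a verdict.

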